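# Click the flat battery pack into the charger

## Task

On the turning bench, put the flat battery pack (the one with the red lamp panel) on charge: set it on the charger's deck at the open end and slide it in along the deck, so that it pushes the orange spring catch aside, until it sits square against the end stop and the catch has clicked shut behind it. Let go of it there, and leave the charged pack with the green panel where it stands.

Things in the scene. Friction and masses are not known exactly. Their poses are not given: they have to be found in the camera images.
- flat_pack_center (a point): flat battery pack with red panel on top, upright on the bench: grey base 70 x 54 x 22 mm high under a black grip block 62 x 40 x 38 mm high, 60 mm in all, 0.27 to 0.53 kg. Point: its centre, 30 mm above its underside. x along the 70 mm length, y across (grasp the block's 40 mm width, more than 22 mm above the underside), z up. Same both ways round: either end may go first.
- full_pack_center (a point): charged battery pack, same shape and axes but with a green panel; it stays where it is. Point: its centre, 30 mm above its underside.
- charger: fixed black charger, origin on the bench under mid-bay; x points into the bay, y left. Deck 14 mm up, from x=-140 mm (open end) to the stop's face at x=80 (stop 30 mm above deck); y=-62 to 90. Bay 80 mm wide between rails 14 mm above deck, flared at the entry. Pack centre at y=0: at x=-105 it is on the deck clear of the catch, from x=33 the catch shuts behind it, at x=45 it meets the stop.
- catch (a joint): travel (m) of the orange spring catch, a wedge 16 mm above the deck on the charger's left side, from x=-68, y=43 mm sloping to its nose at x=-6, y=7. 0 = shut, nose in the bay; grows as it is pushed left, 0.020 by a pack in mid-bay, at most 0.036. A light spring shuts it. A pack slid in along x rides on its sloping side and pushes it aside with 4 to 10 N.
Not all that is in view belongs to the job. Leave any blue or purple look-alike of the part that bears flat_pack_center alone.

How it is judged:
By the outcome, as a careful person would: the job done as asked, in the order asked, and still so for the second after the job is handed in, with the robot touching nothing.
It also fails if it takes over 38 s, if anything falls off the work surface, if the arm or the gripper's body presses on something with over 40 N, if the wrist force passes 120 N, or if a joint passes its speed limit or range.

## Robot

A 7-joint arm with a two-finger parallel gripper is mounted at the origin on the work surface. World frame = base frame: x ahead of the robot, y to its left, z up, the work surface at z = 0. Lengths are in m, angles in rad, forces in N, time in s.
With the tool pointing down it reaches from about 0.4 to 0.875 m from the base axis. Payload 4.4 kg.
Tool frame: the origin (TCP) lies at the very end of the fingers, on their centre line; the grasp point (between the pads) lies 19 mm behind it; z points along the fingers, y is the line along which they close (so a half turn about z gives the same grasp; the last joint's range is limited). The gripper opens to 85 mm and grips with 20 to 120 N. Pads are 22 mm wide; open, the fingers measure 114 mm over their backs; the gripper's body (76 mm by 85 mm) begins 54 mm behind the grasp point. The pads swing forward as they close: fully open they stand 13 mm farther back than shut.
Start: joints at [1.136, 0.628, 0.038, 1.517, -0.027, 0.996, -0.02], TCP at [0.234, -0.606, 0.231] pointing down, gripper open.
Joint ranges: [-3.06, 3.06], [-0.37, 2.12], [-1.25, 1.32], [0.18, 2.47], [-1.1, 4.24], [0.23, 1.98], [-2.94, 2.94]. Speed limits (rad/s): [2.57, 2.57, 3.14, 3.14, 3.14, 3.14, 3.14].

## Interface

Orientations are given as [roll, pitch, yaw] about the fixed x, y, z axes, in that order (R = Rz(yaw) Ry(pitch) Rx(roll)).
In Python, from rig import env gives the robot as it stands.
- The arm moves only by the shell command python3 -m crank 'ROWS' [FORCE]. ROWS is JSON, a list that holds one entry, the list of rows, each a list of 7 numbers: the opening in per cent of the stroke, from 0 (shut) to 100 (fully open), then the shift along the world's x, y, z in m, then the turn, a rotation vector about the world's x, y, z in rad. In form: [[[claw, dx, dy, dz, ax, ay, az], ...]]. A call has 1 to 20 rows; each row shifts and turns the commanded pose from where the row before left it; what a row does not reach is not made up. A row lasts 1/10 s, in which the tool goes at most 50 mm and 8.59 degrees, less where a joint would pass 70% of its speed; a pose out of reach is approached as far as the arm can. A call with a gripper value outside its range is refused whole. The fingers move at their own pace and stop on an object; FORCE is the grip in N (left out, the last holds). Time passes only in rows, so rows that do not move let the fingers close. It gives the time, the measured TCP pose, the force, the opening and the grip force at its end, in the units of the state.
- env.sense(): the state, without advancing time (a new reading comes with each control period).
- env.snapshot(name): name is "scene" or "top" or "wrist"; returns the picture (480x640x3 uint8, red, green, blue); there is no depth.
- env.camera_params(name): a dict with "fovy" (degrees; the focal length in pixels is half the picture's height over the tangent of half this angle, whatever the lens; pixels are square), "cx", "cy" (the principal point, pixels), "D" ([k1, k2, p1, p2, k3] as OpenCV has them; the pictures are not rectified), "R" (3x3) and "t" (3): a world point X has camera coordinates R X + t; the wrist camera has in their place "T_tool_cam" (4x4, takes a point from camera to tool coordinates, whose origin is the TCP and whose axes are the flange's). Camera axes: x right, y down, z forward; pixel columns grow to the right and rows downward; lengths in m; the calibration is good to about 2 mm. A picture is of the moment at which its call begins: read the wrist's pose just before it. camera_params takes no time and is no camera call.
- env.job_done(): hands the job in; it is judged then, once.
The state is a dict: "clock": time; "q": joint angles; "dq": joint speeds; "effort": joint torques, N m; "ee_pos": TCP position; "eef_rot": TCP orientation; "contact_force": force on the tool from outside, world axes, zero at the start; "ft_torque": the same for the moment, N m; "grip_width": opening from 0.0 (shut) to 1.0 (fully open); "finger_force": force on a finger pad.
Only numpy, scipy, OpenCV 4.12 (cv2) and the standard library are available. Lean on these libraries where they do the work, as an engineer would, in place of code of your own. Each camera call takes 0.05 s, during which the arm holds its last target. There are 200 camera calls.

## Working session

There is one attempt and no reset: what is moved stays moved. The work goes in short steps, Python scripts to look and compute and a shell command to move; the robot and the scene stay as the last step left them, time stands still between calls to the robot, and variables do not carry over. Pictures are saved under pics/ and viewed, at most 10 in all, crops included, and the job is handed in when it is done.

```bash
mkdir -p pics
cat > h.py <<'E'
import numpy as np, cv2
from rig import env
from scipy.spatial.transform import Rotation as Ro
def snap(n,f):
    s=env.sense(); im=env.snapshot(n); cv2.imwrite('pics/'+f,im[:,:,::-1]); return s,im
def cam(n,s=None):
    p=env.camera_params(n); f=240/np.tan(np.radians(p['fovy'])/2)
    K=np.array([[f,0,p['cx']],[0,f,p['cy']],[0,0,1]]); D=np.array(p['D'],float)
    if n=='wrist':
        T=np.array(p['T_tool_cam']); Rt=Ro.from_euler('xyz',s['eef_rot']).as_matrix()
        Rc=Rt@T[:3,:3]; c=Rt@T[:3,3]+s['ee_pos']; R=Rc.T; t=-R@c
    else: R=np.array(p['R']); t=np.array(p['t'])
    return K,D,R,t
def ray(px,z,C):
    K,D,R,t=C
    u=cv2.undistortPoints(np.array(px,float).reshape(-1,1,2),K,D).reshape(-1,2)
    d=np.c_[u,np.ones(len(u))]@R; c=-R.T@t
    z=np.broadcast_to(z,len(d))
    return c+d*((z-c[2])/d[:,2])[:,None]
def proj(X,C):
    K,D,R,t=C
    return cv2.projectPoints(np.array(X,float).reshape(-1,3),cv2.Rodrigues(R)[0],t,K,D)[0].reshape(-1,2)
E
python3 - <<'E'
from h import *
s,_=snap('top','top0.png'); snap('scene','scene0.png')
print(s)
for n in('top','scene'):
    p=env.camera_params(n);print(n,p['fovy'],-np.array(p['R']).T@p['t'])
E
```

```text
{'clock': 0.0, 'q': array([ 1.13619489,  0.62935303,  0.03844685,  1.51834511, -0.02699378,
        0.9962998 , -0.02004645]), 'dq': array([ 1.19274616e-04, -7.96221912e-04,  9.27459308e-06, -1.11464780e-03,
       -4.31710451e-04,  2.24612384e-04,  8.60797875e-04]), 'effort': array([-7.55691981e-04, -5.63403046e+01,  1.22600555e+00, -1.93444276e+01,
        1.10328294e-02,  1.05497916e-02, -2.96457941e-06]), 'ee_pos': array([ 0.23412536, -0.60571265,  0.23039203]), 'eef_rot': array([-3.13970583e+00,  3.30169515e-05,  3.68754955e-01]), 'contact_force': array([-1.39158738, -1.01134249, -0.00756243]), 'ft_torque': array([-0.01831131,  0.02487576, -0.02248585]), 'finger_force': 0.0, 'grip_width': 1.0033733550139883}
top 47.157682093187425 [0.37261956 0.00712987 1.10818455]
scene 54.52336673117252 [0.74179566 0.47480307 0.81703294]
```

View pics/top0.png

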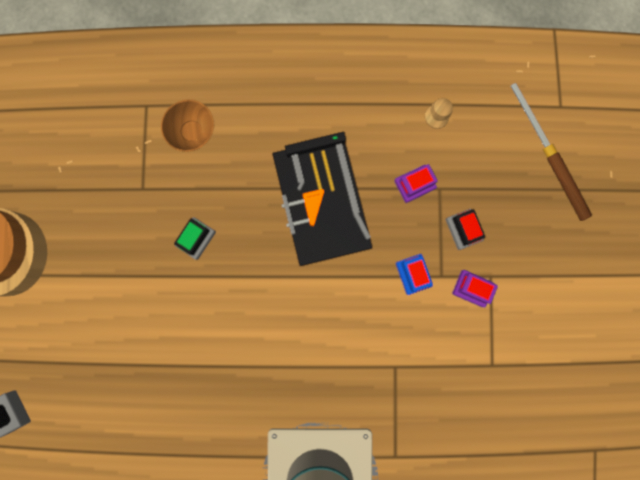

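View pics/scene0.png

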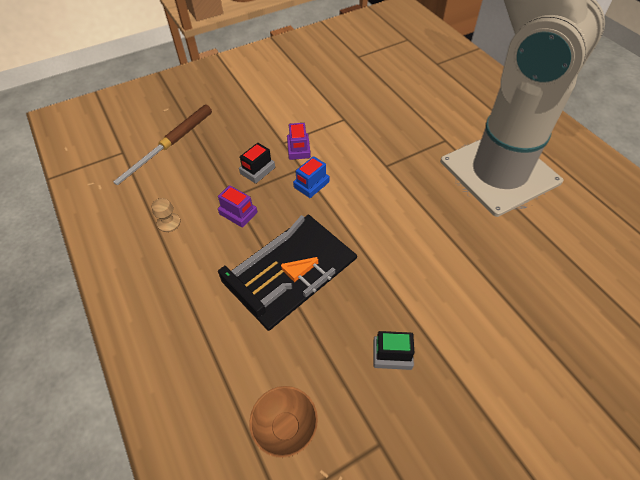

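The top view shows the real pack (black with red panel, grey base) near (466,229). Purple and blue look-alikes stand around it, the green pack is at (194,237), and the charger is at (320,200) with its stop at the top and its open end at the bottom. I'll enlarge this area.

Run:
```python
import cv2
a=cv2.imread('pics/top0.png')
c=cv2.resize(a[125:275,262:382],None,fx=4,fy=4,interpolation=cv2.INTER_CUBIC)
d=cv2.resize(a[200:260,440:495],None,fx=5,fy=5,interpolation=cv2.INTER_CUBIC)
import numpy as np
o=np.zeros((600,480+275,3),np.uint8); o[:,:480]=c; o[:300,480:]=d
cv2.imwrite('pics/crop0.png',o)
```

```text
(no output)
```

View pics/crop0.png

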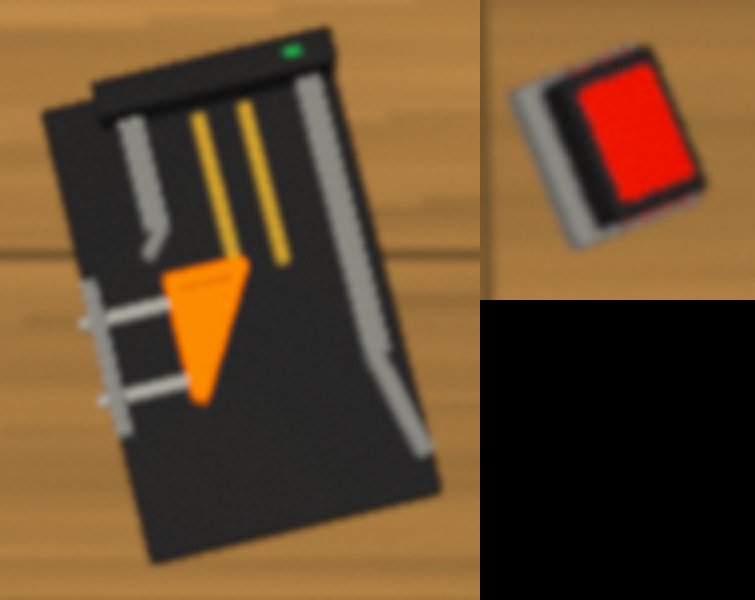

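Charger in the crop: open-end deck corners (152,563) and (440,492), far-left corner (43,115), catch nose (248,262). Pack panel corners: (578,95), (652,62), (695,178), (625,205).

Run:
```python
from h import *
from scipy.optimize import least_squares
C=cam('top')
P=np.array([[152,563],[440,492],[248,260],[203,404]],float); P=(P+.5)/4-.5+[262,125]
L=np.array([[-140,90,14],[-140,-62,14],[-6,7,30],[-68,43,30]])/1000
def tr(v): 
    c,s=np.cos(v[2]),np.sin(v[2]); return np.c_[v[0]+c*L[:,0]-s*L[:,1],v[1]+s*L[:,0]+c*L[:,1],L[:,2]]
r=least_squares(lambda v:(proj(tr(v),C)-P).ravel(),[.55,0,.2]); print(r.x,np.round(r.fun,1))
far=ray((np.array([[43,115]])+.5)/4-.5+[262,125],.014,C)[0]; d=far[:2]-r.x[:2];c,s=np.cos(r.x[2]),np.sin(r.x[2])
print('far corner local',d@[c,s],d@[-s,c])
Q=np.array([[98,95],[172,62],[215,178],[145,205]],float); Q=(Q+.5)/5-.5+[440,200]
X=ray(Q,.060,C); m=X.mean(0); l=(X[3]+X[2]-X[0]-X[1])/2; w=(X[1]+X[2]-X[0]-X[3])/2
print(m,np.linalg.norm(l),np.linalg.norm(w),np.degrees(np.arctan2(l[1],l[0])),np.degrees(np.arctan2(w[1],w[0])))
```

```text
[ 0.58244048 -0.00945123  0.24217443] [-1.   0.6  1.   0.1 -0.6  0.5  0.5 -1.2]
far corner local 0.09565111044556245 0.08804203339128583
[ 0.49868744 -0.29039507  0.06      ] 0.046995557311865464 0.031041899699943407 -159.45472537027172 -67.74673296410992
```

```bash
python3 -m crank '[[[100,0.01,0.012,0,0,0,0],[100,0.023,0.028,0,0,0,0],[100,0.025,0.03,-0.005,0,0,0],[100,0.025,0.03,-0.005,0,0,0],[100,0.025,0.03,-0.005,0,0,0],[100,0.025,0.03,-0.005,0,0,0],[100,0.025,0.03,-0.005,0,0,0],[100,0.025,0.03,-0.005,0,0,0],[100,0.025,0.03,-0.005,0,0,0],[100,0.025,0.03,0,0,0,0],[100,0.02,0.022,0,0,0,0],[100,0.012,0.014,0,0,0,0],[100,0,0,0,0,0,0],[100,0,0,0,0,0,0]]]' 60
python3 - <<'E'
from h import *
s,_=snap('wrist','w1.png'); print(s['ee_pos'],s['eef_rot'],s['clock'])
C=cam('wrist',s); print(proj([[.499,-.290,.06]],C))
E
```

```text
clock: 1.5
ee_pos: [0.4989, -0.2898, 0.1962]
eef_rot: [-3.141, 0.001, 0.37]
contact_force: [-0.4, -0.5, 0.2]
grip_width: 1.001
finger_force: 0.0
[ 0.4989133  -0.28975283  0.19617244] [-3.14127073e+00  8.03314234e-04  3.69925875e-01] 1.5
[[313.96018793 235.09451769]]
```

View pics/w1.png

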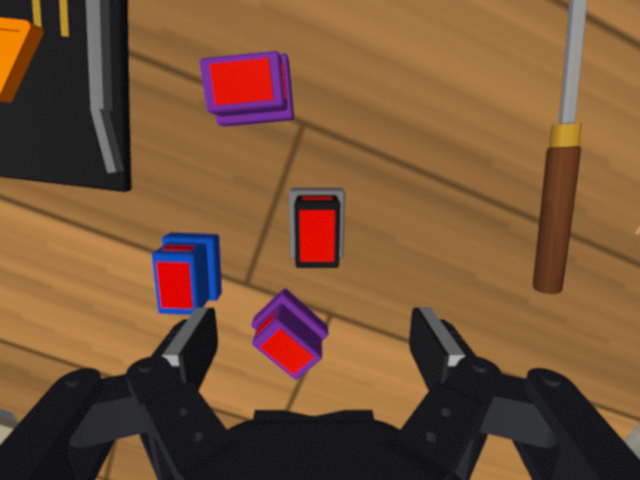

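The wrist view shows the pack's top face with corners (297,199), (340,199), (339,267), (295,267). The charger's near-right deck corner is at (130,190).

Run:
```python
from h import *
s=env.sense(); C=cam('wrist',s)
Q=[[297,199],[340,199],[339.5,267],[295,267]]
X=ray(Q,.060,C); m=X.mean(0); l=(X[0]+X[1]-X[2]-X[3])/2; w=(X[0]+X[3]-X[1]-X[2])/2
print(m,np.linalg.norm(l),np.linalg.norm(w),np.arctan2(l[1],l[0]),np.arctan2(-w[0],w[1]))
B=ray([[290,189],[343,189]],.022,C);print('base far edge mid',B.mean(0), (B.mean(0)-m)@(l/np.linalg.norm(l)))
print('corner',ray([[130,190],[126,0],[0,174]],.014,C))
c,sn=np.cos(.2422),np.sin(.2422);print([.5824-.14*c+.062*sn,-.00945-.14*sn-.062*c])
for n,q in(('blue',[[153,254],[193,253],[195,312],[157,313]]),('purp',[[252,342],[275,312],[322,350],[296,378]])): print(n,ray(q,.06,C)[:,:2])
```

```text
[ 0.5004313  -0.29395586  0.06      ] 0.061084648676939135 0.038021448948709506 0.3557208019159072 0.3691962116878027
base far edge mid [ 0.53175458 -0.28086964  0.022     ] 0.03391979637249705
corner [[ 0.46439928 -0.11096277  0.014     ]
 [ 0.62202658 -0.07232873  0.014     ]
 [ 0.43358833  0.01511956  0.014     ]]
[np.float64(0.4613562425262594), np.float64(-0.10321784511034829)]
blue [[ 0.43042185 -0.16368872]
 [ 0.44432397 -0.19698071]
 [ 0.38806523 -0.21379231]
 [ 0.37377166 -0.18031588]]
purp [[ 0.37660312 -0.27392525]
 [ 0.41549504 -0.28406925]
 [ 0.3927651  -0.34051141]
 [ 0.35259181 -0.32823133]]
```

```bash
python3 -m crank '[[[100,0.0015,-0.0035,-0.02,0,0,-0.005],[100,0,0,-0.04,0,0,0],[100,0,0,-0.04,0,0,0],[100,0,0,-0.03,0,0,0],[100,0,0,-0.022,0,0,0],[100,0,0,-0.012,0,0,0],[100,0,0,-0.004,0,0,0],[40,0,0,0,0,0,0],[20,0,0,0,0,0,0],[20,0,0,0,0,0,0],[20,0,0,0,0,0,0],[20,0,0,0,0,0,0],[20,0,0,0,0,0,0],[20,0,0,0,0,0,0],[20,0,0,0,0,0,0]]]' 60
```

```text
clock: 3.05
ee_pos: [0.5016, -0.2939, 0.0297]
eef_rot: [3.14, -0.001, 0.364]
contact_force: [-1.0, 1.2, 6.0]
grip_width: 0.456
finger_force: 62.6
```

```bash
python3 -m crank '[[[20,0,0,0.01,0,0,0],[20,0,0,0.025,0,0,0],[20,0,0,0.035,0,0,0],[20,0,0,0.03,0,0,0],[20,0,0.01,0.01,0,0,-0.02],[20,-0.002,0.03,0,0,0,-0.023],[20,-0.003,0.035,0,0,0,-0.02],[20,-0.004,0.04,0,0,0,-0.02],[20,-0.004,0.04,0,0,0,-0.02],[20,-0.003,0.04,0,0,0,-0.02],[20,-0.003,0.035,0,0,0,0],[20,-0.001,0.015,0,0,0,0],[20,0,0.01,0,0,0,0],[20,0,0,0,0,0,0],[20,0,0,0,0,0,0]]]' 60
python3 - <<'E'
from h import *
s,_=snap('wrist','w2.png'); print(s['ee_pos'],s['eef_rot'],s['clock'])
im,_=0,0
a=cv2.imread('pics/w2.png'); cv2.imwrite('pics/w2b.png',cv2.resize(a,(800,600),interpolation=cv2.INTER_CUBIC))
E
```

```text
clock: 4.55
ee_pos: [0.4807, -0.0397, 0.1381]
eef_rot: [3.141, 0.0, 0.24]
contact_force: [0.6, -0.7, -4.1]
grip_width: 0.46
finger_force: 62.0
[ 0.48069462 -0.03969881  0.13811091] [3.14086702e+00 4.69007721e-04 2.39723860e-01] 4.55
```

View pics/w2b.png

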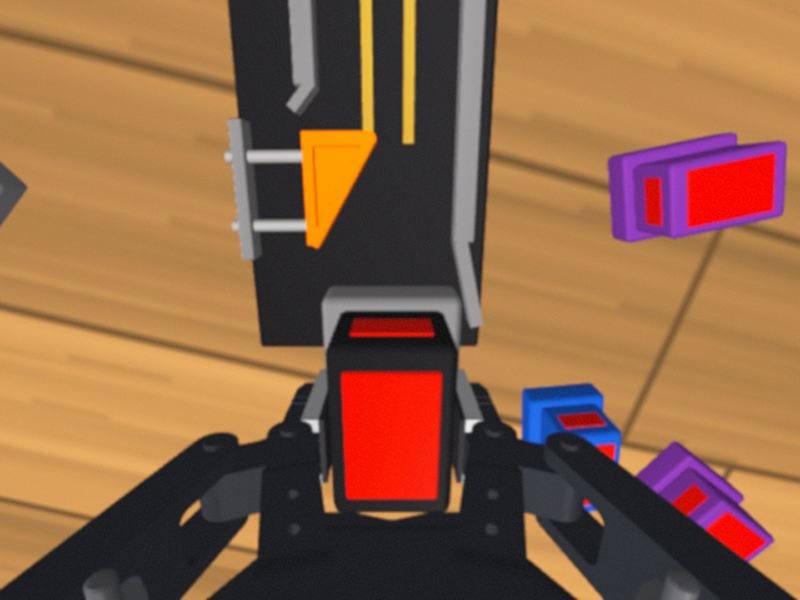

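The pack is held square. The charger's near deck corners are at (262,346) and (478,346), the catch nose at (377,133) and its tail at (316,247), in the 800-wide picture. I'll work out the charger's pose and the pack's place in it.

Run:
```python
from h import *
from scipy.optimize import least_squares
s=env.sense(); C=cam('wrist',s)
k=lambda P:(np.array(P,float)+.5)*.8-.5
P=k([[262,346],[478,346],[377,133],[316,248],[496,0],[229,0]])
L=np.array([[-140,90,14],[-140,-62,14],[-6,7,30],[-68,43,30],[0,-62,14],[0,90,14]])/1000
def loc(X,v):
    c,s=np.cos(v[2]),np.sin(v[2]); d=X[:,:2]-v[:2]; return np.c_[d@[c,s],d@[-s,c]]
X=ray(P,L[:,2],C)
def f(v):
    e=loc(X,v)-L[:,:2]; return np.r_[e[:4].ravel(),e[4:,1]]
r=least_squares(f,[.58,-.01,.24]); v=r.x; print(v,np.round(r.fun*1000,1))
B=ray(k([[323,292],[461,292]]),.130,C); print('base front local',loc(B,v)*1000,'width',np.linalg.norm(B[1]-B[0]))
T=ray(k([[341,372],[442,372],[440,501],[340,501]]),.168,C);print('panel local',loc(T,v)*1000,loc(T,v).mean(0)*1000)
print('tcp local',loc(s['ee_pos'][None],v)*1000, v[2]-s['eef_rot'][2])
```

```text
[ 0.58320423 -0.01303186  0.24416076] [ 0.4 -1.4 -0.3  0.8  1.2 -0.7 -1.3  1.2  2.  -2. ]
base front local [[-70.14929713  24.32878853]
 [-70.38643734 -27.4945821 ]] width 0.05182391319453013
panel local [[ -84.73865278   13.80424435]
 [ -84.8855486   -16.37162277]
 [-132.60004701  -17.33783364]
 [-132.42240255   16.18252523]] [-108.66166274   -0.9306717 ]
tcp local [[-105.97792395   -1.6293023 ]] 0.005464450580129815
```

```bash
python3 -m crank '[[[20,0,0.001,-0.015,0,0,0.004],[20,0,0,-0.025,0,0,0],[20,0,0,-0.025,0,0,0],[20,0,0,-0.015,0,0,0],[20,0,0,-0.008,0,0,0],[20,0,0,-0.004,0,0,0],[20,0,0,-0.001,0,0,0],[20,0,0,0,0,0,0]]]' 60
python3 -m crank '[[[20,0,0,-0.001,0,0,0],[20,0,0,-0.0005,0,0,0],[20,0,0,0,0,0,0]]]'
```

```text
clock: 5.4
ee_pos: [0.4814, -0.0381, 0.0458]
eef_rot: [3.141, -0.001, 0.244]
contact_force: [-0.4, -0.4, -5.0]
grip_width: 0.461
finger_force: 61.7
clock: 5.7
ee_pos: [0.481, -0.0377, 0.0441]
eef_rot: [3.141, -0.001, 0.245]
contact_force: [-0.1, -0.7, -4.8]
grip_width: 0.458
finger_force: 61.7
```

```bash
python3 -m crank '[[[20,0,0,-0.0005,0,0,0],[20,0,0,-0.0005,0,0,0],[20,0,0,0,0,0,0]]]'
```

```text
clock: 6.0
ee_pos: [0.481, -0.0377, 0.0436]
eef_rot: [3.142, -0.001, 0.245]
contact_force: [-1.3, -0.5, 4.7]
grip_width: 0.46
finger_force: 63.3
```

```bash
python3 -m crank '[[[20,0.005,0.0012,0,0,0,0],[20,0.0097,0.0024,0,0,0,0],[20,0.0097,0.0024,0,0,0,0],[20,0.0097,0.0024,0,0,0,0],[20,0.0097,0.0024,0,0,0,0],[20,0.0097,0.0024,0,0,0,0],[20,0.0097,0.0024,0,0,0,0]]]'
python3 -m crank '[[[20,0.0097,0.0024,0,0,0,0],[20,0.0097,0.0024,0,0,0,0],[20,0.0097,0.0024,0,0,0,0],[20,0.0097,0.0024,0,0,0,0],[20,0.0097,0.0024,0,0,0,0],[20,0,0,0,0,0,0]]]'
```

```text
clock: 6.7
ee_pos: [0.5357, -0.0251, 0.044]
eef_rot: [-3.14, 0.016, 0.242]
contact_force: [-18.9, -4.9, 24.9]
grip_width: 0.458
finger_force: 65.8
clock: 7.3
ee_pos: [0.5922, -0.012, 0.0437]
eef_rot: [3.14, 0.001, 0.244]
contact_force: [-3.2, -3.2, 6.8]
grip_width: 0.455
finger_force: 63.4
```

```bash
python3 -m crank '[[[20,0.0078,0.0019,0,0,0,0],[20,0.0078,0.0019,0,0,0,0],[20,0.0078,0.0019,0,0,0,0],[20,0.0058,0.0015,0,0,0,0],[20,0,0,0,0,0,0]]]'
python3 -m crank '[[[20,0.002,0.0005,0,0,0,0],[20,0.002,0.0005,0,0,0,0],[20,0,0,0,0,0,0]]]'
```

```text
clock: 7.8
ee_pos: [0.6217, -0.004, 0.0437]
eef_rot: [3.141, 0.0, 0.244]
contact_force: [-2.3, -1.7, 5.8]
grip_width: 0.457
finger_force: 63.2
clock: 8.1
ee_pos: [0.6233, -0.0035, 0.0438]
eef_rot: [3.141, 0.005, 0.244]
contact_force: [-7.7, -2.1, 11.7]
grip_width: 0.453
finger_force: 63.7
```

Run:
```python
from h import *
s,_=snap('wrist','w3.png'); print(s['ee_pos'])
a=cv2.imread('pics/w3.png'); cv2.imwrite('pics/w3b.png',cv2.resize(a,(800,600),interpolation=cv2.INTER_CUBIC))
```

```text
[ 0.62328909 -0.00345395  0.0437879 ]
```

View pics/w3b.png

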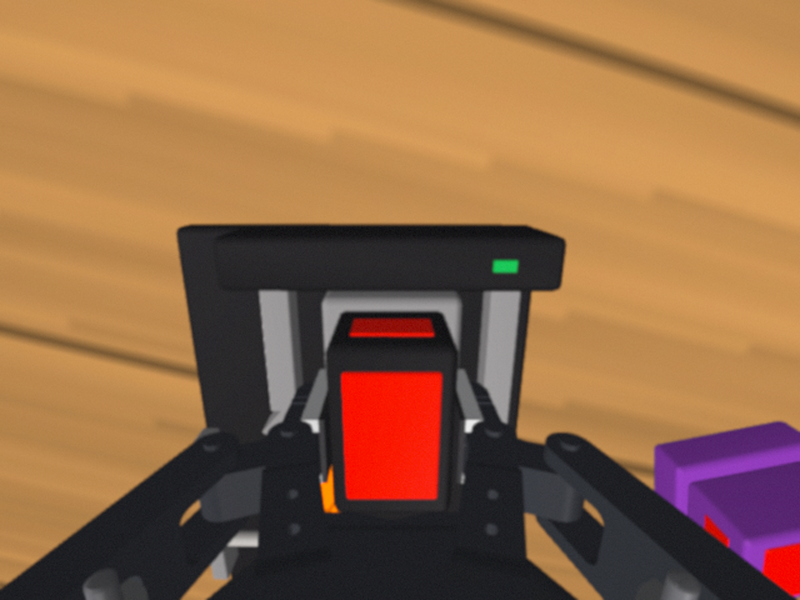

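The pack's front edge meets the stop at row 290. The orange catch shows behind it at (328,490). I'll push in gently to confirm it is seated.

```bash
python3 -m crank '[[[20,0.001,0.0002,0,0,0,0],[20,0.001,0.0003,0,0,0,0],[20,0,0,0,0,0,0]]]'
```

```text
clock: 8.45
ee_pos: [0.6252, -0.0028, 0.0438]
eef_rot: [-3.142, 0.005, 0.244]
contact_force: [-7.5, -2.4, 11.2]
grip_width: 0.456
finger_force: 63.9
```

```bash
python3 -m crank '[[[20,0.001,0.0002,0,0,0,0],[20,0.001,0.0003,0,0,0,0],[20,0,0,0,0,0,0]]]'; python3 -m crank '[[[20,0.001,0.0002,0,0,0,0],[20,0.001,0.0003,0,0,0,0],[20,0,0,0,0,0,0]]]'
```

```text
clock: 8.75
ee_pos: [0.6272, -0.0023, 0.0438]
eef_rot: [-3.142, 0.005, 0.244]
contact_force: [-7.4, -2.2, 10.4]
grip_width: 0.458
finger_force: 63.9
clock: 9.05
ee_pos: [0.6273, -0.0023, 0.0439]
eef_rot: [-3.141, 0.008, 0.244]
contact_force: [-11.3, -3.0, 15.5]
grip_width: 0.46
finger_force: 64.5
```

It stopped moving while the force rose, so it is at the stop. I'll ease off, open and lift.

```bash
python3 -m crank '[[[20,-0.0015,-0.0004,0,0,0,0],[20,0,0,0,0,0,0],[60,0,0,0,0,0,0],[75,0,0,0,0,0,0],[75,0,0,0,0,0,0],[75,0,0,0,0,0,0],[75,0,0,0.01,0,0,0],[75,0,0,0.03,0,0,0],[75,0,0,0.04,0,0,0],[75,0,0,0.04,0,0,0],[75,-0.03,0,0.03,0,0,0],[75,-0.04,0,0.01,0,0,0],[75,-0.04,0,0,0,0,0],[75,-0.02,0,0,0,0,0],[75,0,0,0,0,0,0],[75,0,0,0,0,0,0]]]'
python3 - <<'E'
from h import *
s,_=snap('wrist','w4.png'); print(s['ee_pos'],s['eef_rot'])
a=cv2.imread('pics/w4.png'); cv2.imwrite('pics/w4b.png',cv2.resize(a,(800,600),interpolation=cv2.INTER_CUBIC))
E
```

```text
clock: 10.65
ee_pos: [0.5014, -0.0008, 0.2037]
eef_rot: [3.141, -0.003, 0.245]
contact_force: [-0.0, -1.1, 0.1]
grip_width: 0.752
finger_force: 0.0
[ 0.50137676 -0.00079767  0.2037426 ] [ 3.14115426e+00 -2.66721754e-03  2.44882954e-01]
```

View pics/w4b.png

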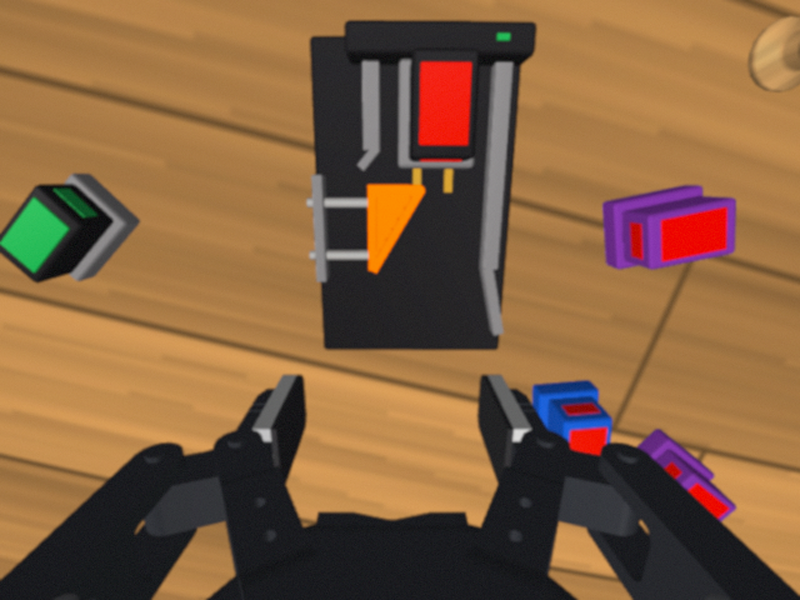

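The pack sits square at the stop, with its rear edge at row 166 and the catch nose shut behind it at (425,188). I'll check this with numbers and hand in if it is right.

Run:
```python
from h import *
s=env.sense(); C=cam('wrist',s)
k=lambda P:(np.array(P,float)+.5)*.8-.5
X=ray(k([[398,166],[473,166],[425,187],[326,348],[498,348]]),[.036,.036,.030,.014,.014],C)[:,:2]
e=X[3]-X[4]; y=e/np.linalg.norm(e); x=np.array([y[1],-y[0]]); o=(X[3]+X[4])/2-.014*y+.14*x
print(np.round(np.c_[(X-o)@x,(X-o)@y]*1000,1))
```

```text
[[   8.1   27.3]
 [   8.2  -25.9]
 [  -6.3    7.4]
 [-140.    88.3]
 [-140.   -60.3]]
```

```bash
python3 -c "
from rig import env
print(env.job_done())"
```

```text
the job is handed in; nothing more can be done
None
```

The red-panel pack is on charge: it sits square against the end stop with the orange catch shut behind it, the gripper is clear, and the green pack was not touched; I handed the job in at about 10.7 s (no verdict was returned).

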